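# Third hand at the solar panel framing jig

### The job

Be the third hand at the framing jig: take the long black frame rail, stand it on the jig's bed, square and centred against both side-rail ends at the open side of the little solar panel, and press the sprung panel back until its orange pointer stands in the green zone, never as far as the red one. Hold it steady there for three seconds and finish while still gripping and pressing, so that a colleague can drive the corner screws. Leave the short silver rail, the tin and the screwdriver where they are.

Things in the scene. Friction and masses are not known exactly. Their poses are not given: they have to be found in the camera images.
- rail: The long black frame rail, a straight bar 12 mm wide (x), 224 mm long (y), 40 mm tall (z), about 0.16 kg, the same either way round. It starts upright on the table. Origin: centre of its underside; z up.
- panel: Small solar panel in the jig, framed in black on three sides. Origin: middle of its open edge, level with the bed's top (12 mm above the table); x points into the panel, the way it yields; y along the open edge; z up. Two side rails, 12 mm wide, 40 mm tall, centred at y = -106 and 106 mm, end at x = 0. The long rail belongs against these ends: its origin then at x = -6, y = 0, z = 0 mm.
- laminate_edge (a point): Middle of the upper edge of the panel's laminate (clear sheet with blue cells, 200 mm wide between the side rails) at the open side: 3 mm along x and 9 mm above the panel's origin. The laminate is the low part: fingers round the rail's middle pass over it if their tips stay more than 9 mm above the bed. It moves with the panel.
- jig: The fixed jig: plywood bed 300 x 300 mm, 12 mm thick, with a blue end fence behind the panel and a white scale block (38 mm tall) to the +y side. Origin: on the table below the panel's open edge at rest; axes parallel to the panel's, so the panel's x in this frame is how far it is pressed back (0 at rest); the bed reaches from x = -70 to 230 mm and from y = -140 to 160 mm.
- pointer (a point): Orange pointer line on the panel's sled, over the scale block: 70 mm along x and 138 mm along y from the panel's origin, 44 mm above the table. It moves with the panel, up to 38 mm along x; a spring resists with 0.5 N per mm from rest (friction 0.2 N). Pressed back 10 to 22 mm (5 to 11 N) it stands in the green zone, at 30 mm it reaches the red one.
- green_zone (a point): Middle of the 12 mm wide green zone on top of the scale block. At rest the pointer stands 16 mm short of it (towards the open side). The red zone lies 20 mm further on.
- short_rail: Bystander: short silver rail, 12 x 120 x 40 mm, upright on the table beside the long one, some 80 mm off. Origin: centre of its underside.
- tin: Bystander: round blue tin of brass wool, 68 mm across, 34 mm tall, standing off the far end of the long rail. Origin: centre of its underside.
- screwdriver: Bystander: the colleague's screwdriver lying on the table in front of the jig. Red handle, steel blade, 200 mm long, 26 mm thick. Origin: near its middle, on the table.

How it is judged:
By the outcome, as a careful person would: the job done as asked, in the order asked, and still so for the second after the job is handed in, while the arm keeps its last pose, push and grip.
It also fails if it takes over 48 s, if anything falls off the work surface, if the arm or the gripper's body presses on something with over 40 N, if the wrist force passes 120 N, or if a joint passes its speed limit or range.

### The arm

A 6-joint arm with a two-finger parallel gripper is mounted at the origin on the work surface. World frame = base frame: x ahead of the robot, y to its left, z up, the work surface at z = 0. Lengths are in m, angles in degrees, forces in N, time in s.
With the tool pointing down it reaches from about 0.425 to 0.95 m from the base axis. Payload 3.5 kg.
Tool frame: the origin (TCP) lies midway between the tips of the shut fingers; the grasp point (between the pads) lies 19 mm behind it; x points along the fingers, y is the direction in which the jaws open and shut, and the axes are right-handed (so a half turn about x gives the same grasp; the last joint's range is limited). The gripper opens to 85 mm and grips with 20 to 120 N. Pads are 22 mm wide; open, the fingers measure 114 mm over their backs; the gripper's body (76 mm by 85 mm) begins 54 mm behind the grasp point. The pads swing forward as they close: fully open they stand 13 mm farther back than shut.
Start: joints at [54.603, 16.404, 90.338, -0, 73.258, -8.594], TCP at [0.304, 0.602, 0.231] pointing down, gripper open.
Joint ranges: [-158.93, 158.93], [-51.34, 127.21], [12.03, 142.37], [-87.48, 267.48], [13.55, 161.25], [-162.69, 162.69]. Speed limits (degrees/s): [159.86, 159.86, 180, 180, 180, 180].

### API

Orientations are given as [roll, pitch, yaw] about the fixed x, y, z axes, in that order (R = Rz(yaw) Ry(pitch) Rx(roll)).
In Python, from plant import arm gives the robot as it stands.
- The arm moves only by the shell command python3 -m inch 'ROWS' [FORCE]. ROWS is a JSON object of lists of equal length, an entry for each row: "translation": the shift along the tool's x, y, z in units of 25 mm (1.0 is 25 mm), a list of three; "turn": the turn, a rotation vector about the tool's x, y, z in units of 6 degrees (1.0 is 6 degrees), a list of three; "grip": the closure in counts, from 0 (fully open) to 255 (shut). A call has 1 to 5 rows; each row shifts and turns the commanded pose from where the row before left it, along the tool's axes as they then stand; what a row does not reach is not made up. A row lasts 1/8 s, in which the tool goes at most 62.5 mm and 10.7 degrees, less where a joint would pass 70% of its speed; a pose out of reach is approached as far as the arm can. A call is refused whole if a number of a shift passes 1 or a number of a turn 1, either way. A call with a gripper value outside its range is refused whole. The fingers move at their own pace and stop on an object; FORCE is the grip in N (left out, the last holds). Time passes only in rows, so rows that do not move let the fingers close. It gives the time, the measured TCP pose, the force and the opening at its end, in the units of the state.
- arm.sense(): the state, without advancing time (a new reading comes with each control period).
- arm.capture(name): name is "scene" or "top"; returns the picture (480x640x3 uint8, red, green, blue); there is no depth.
- arm.get_calibration(name): a dict with "mtx" (3x3 intrinsics, pixels), "extrinsics" (4x4, takes a point from world to camera coordinates). Camera axes: x right, y down, z forward; pixel columns grow to the right and rows downward; lengths in m; the calibration is good to about 2 mm. A picture is of the moment at which its call begins. get_calibration takes no time and is no camera call.
- arm.close_job(): hands the job in, once; it reports no verdict.
The state is a dict: "t": time; "joints": joint angles; "qd": joint speeds; "joint_torque": joint torques, N m; "position": TCP position; "tool_rot": TCP orientation; "force": force on the tool from outside, world axes, zero at the start; "ft_torque": the same for the moment, N m; "grip_width": finger opening in m.
Only numpy, scipy, OpenCV 4.12 (cv2) and the standard library are available. Lean on these libraries where they do the work, as an engineer would, in place of code of your own. Each camera call takes 0.05 s, during which the arm holds its last target.

## Working session

There is one attempt and no reset: what is moved stays moved. The work goes in short steps, Python scripts to look and compute and a shell command to move; the robot and the scene stay as the last step left them, time stands still between calls to the robot, and variables do not carry over. Pictures are saved under pics/ and viewed, and the job is handed in when it is done.

```bash
ls; mkdir -p pics
python3 - <<'E'
from plant import arm
import cv2
print(arm.sense())
for n in("scene","top"):
    im=arm.capture(n); cv2.imwrite(f"pics/{n}0.png",im[:,:,::-1]); c=arm.get_calibration(n); print(c)
E
```

```text
pics
{'t': 0.0, 'joints': array([ 5.46019794e+01,  1.64552154e+01,  9.04240658e+01, -1.53536100e-03,
        7.32589884e+01, -8.59434470e+00]), 'qd': array([-0.0038479 , -0.03118042, -0.03013929, -0.05414139,  0.02712813,
       -0.0239394 ]), 'joint_torque': array([ 1.59209012e-03, -4.05981767e+01, -2.92629826e+01, -1.51340095e-05,
        5.63539623e-03, -1.03642074e-05]), 'position': array([0.30396779, 0.60193434, 0.22991465]), 'tool_rot': array([ -97.98555755,   89.86172258, -124.78878944]), 'force': array([-0.65112785, -0.26202324,  0.29456751]), 'ft_torque': array([-0.03551152,  0.0012629 , -0.01094177]), 'grip_width': 0.08510524940061667}
{'mtx': array([[593.57535985,   0.        , 327.706415  ],
       [  0.        , 593.57535985, 240.4056946 ],
       [  0.        ,   0.        ,   1.        ]]), 'extrinsics': array([[-1.99643469e-01,  9.79868495e-01, -4.67176207e-04,
         7.32600449e-02],
       [ 7.89709496e-01,  1.60617202e-01, -5.92081942e-01,
        -4.11154325e-01],
       [-5.80087405e-01, -1.18574226e-01, -8.05877631e-01,
         1.36639770e+00],
       [ 0.00000000e+00,  0.00000000e+00,  0.00000000e+00,
         1.00000000e+00]])}
{'mtx': array([[539.10247567,   0.        , 319.70732077],
       [  0.        , 539.10247567, 243.16020809],
       [  0.        ,   0.        ,   1.        ]]), 'extrinsics': array([[ 0.01730572, -0.99974884,  0.01423994,  0.02659947],
       [-0.99101408, -0.01904029, -0.13239546,  0.57125074],
       [ 0.13263334, -0.01182079, -0.99109468,  1.04198586],
       [ 0.        ,  0.        ,  0.        ,  1.        ]])}
```

View pics/scene0.png

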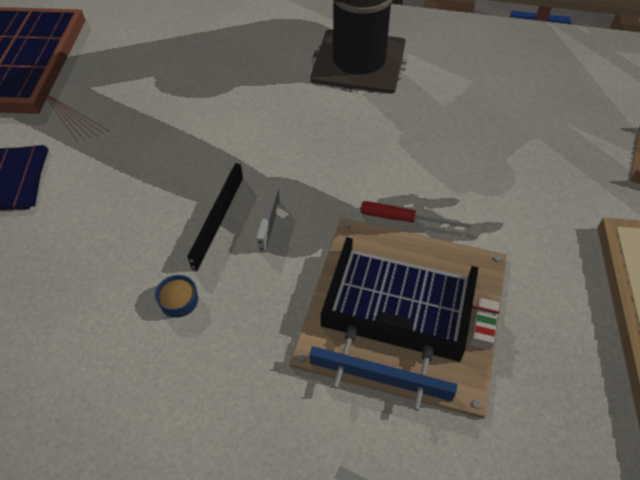

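View pics/top0.png

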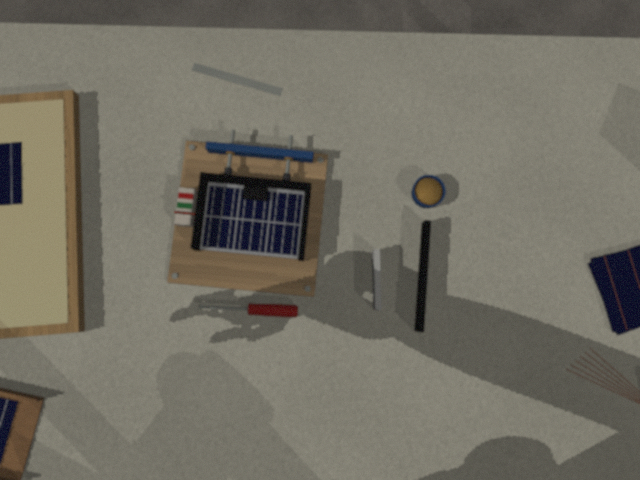

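The scene view shows the black rail running from (238,168) to (194,265), the short rail at (268,225), the tin at (177,296), the jig around (400,310) and the screwdriver at (415,214). In the top view the rail runs from (426,223) to (420,329) and the panel's open edge lies near (250,255), facing the robot. Next I'll measure features on enlarged crops.

```bash
cat > h.py <<'E'
import numpy as np, cv2
from plant import arm
def cal(n):
    c=arm.get_calibration(n); return np.array(c["mtx"]),np.array(c["extrinsics"])
def proj(n,p):
    K,E=cal(n); p=np.atleast_2d(p); q=(E[:3,:3]@p.T+E[:3,3:])
    q=K@q; return (q[:2]/q[2]).T
def onz(n,uv,z):
    K,E=cal(n); R=E[:3,:3];c=-R.T@E[:3,3]; uv=np.atleast_2d(uv).astype(float)
    d=(R.T@np.linalg.inv(K)@np.c_[uv,np.ones(len(uv))].T).T
    return c+d*((z-c[2])/d[:,2])[:,None]
def tri(a,b):
    P=[];
    for n in("scene","top"):
        K,E=cal(n);P.append(K@E[:3])
    X=cv2.triangulatePoints(P[0],P[1],np.array(a,float).reshape(-1,2).T,np.array(b,float).reshape(-1,2).T)
    return (X[:3]/X[3]).T
def crop(src,x0,y0,x1,y1,s,out,g=1.0):
    im=cv2.imread(src)[y0:y1,x0:x1]; im=cv2.resize(im,None,fx=s,fy=s,interpolation=cv2.INTER_CUBIC)
    im=np.clip(im*g,0,255).astype(np.uint8)
    for k in range((x0//20+1)*20,x1,20):
        cv2.putText(im,str(k),(int((k-x0)*s),10),0,.35,(0,0,255),1); cv2.line(im,((k-x0)*s,12),((k-x0)*s,16),(0,0,255),1)
    for k in range((y0//20+1)*20,y1,20):
        cv2.putText(im,str(k),(0,(k-y0)*s),0,.35,(0,0,255),1)
    cv2.imwrite(out,im)
E
python3 - <<'E'
from h import *
crop("pics/top0.png",160,120,340,300,3,"pics/c1.png",1.8)
crop("pics/scene0.png",280,200,520,420,3,"pics/c2.png",1.8)
crop("pics/scene0.png",150,150,310,330,3,"pics/c3.png",1.8)
crop("pics/top0.png",350,160,470,350,3,"pics/c4.png",1.8)
E
```

```text
(no output)
```

View pics/c1.png

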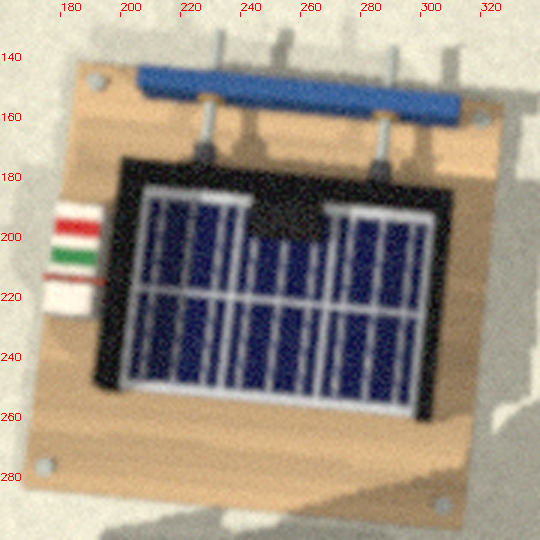

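View pics/c2.png

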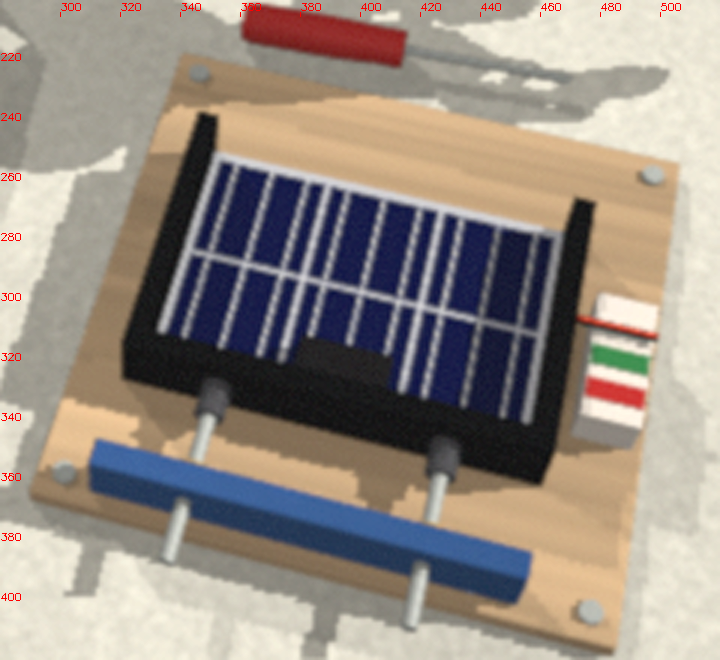

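View pics/c3.png

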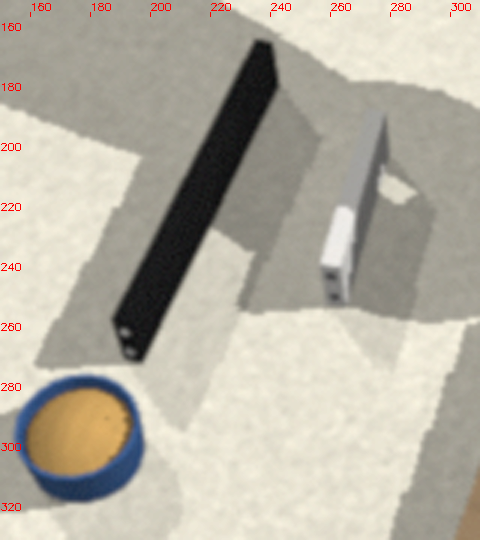

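View pics/c4.png

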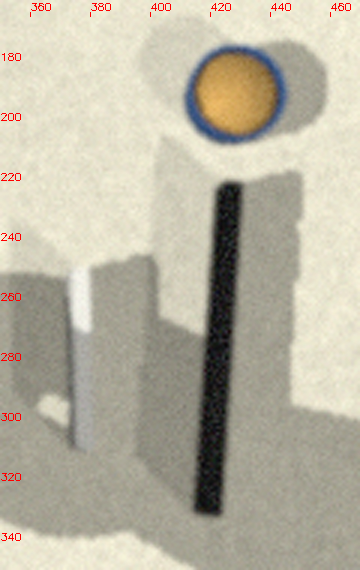

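Run:
```python
from h import *
for n in("scene","top"):
    K,E=cal(n); print(n,-E[:3,:3].T@E[:3,3])
S=lambda x,y:(280+(x+.5)/3-.5,200+(y+.5)/3-.5)
T=lambda x,y:(160+(x+.5)/3-.5,120+(y+.5)/3-.5)
# eye: outer/inner top corners of side rail ends, jig screws, scale corners, blue fence
a=[S(197,114),S(217,117),S(575,199),S(594,203),S(199,73),S(651,174),S(578,319),S(657,337),S(590,602)]
b=[T(433,420),T(413,417),T(120,390),T(95,385),T(442,506),T(44,466),T(104,282),T(44,277),T(97,82)]
X=tri(a,b); print(X.round(4))
print((proj("top",X)-np.array(b)).round(1).tolist())
S3=lambda x,y:(150+(x+.5)/3-.5,150+(y+.5)/3-.5)
T4=lambda x,y:(350+(x+.5)/3-.5,160+(y+.5)/3-.5)
a=[S3(257,40),S3(270,41),S3(113,318),S3(126,338)]
b=[T4(221,515),T4(195,513),T4(241,184),T4(217,182)]
# rail masks
for n,box in(("scene",(180,155,250,278)),("top",(405,215,440,340))):
    im=cv2.imread(f"pics/{n}0.png"); x0,y0,x1,y1=box
    m=(im.max(2)<45).astype(np.uint8); mm=np.zeros_like(m); mm[y0:y1,x0:x1]=m[y0:y1,x0:x1]
    c=max(cv2.findContours(mm,0,cv2.CHAIN_APPROX_NONE)[0],key=cv2.contourArea)
    print(n,cv2.contourArea(c),cv2.boxPoints(cv2.minAreaRect(c)).round(1).tolist(), cv2.approxPolyDP(cv2.convexHull(c),1.5,True).reshape(-1,2).tolist())
```

```text
scene [1.13194846 0.1562728  0.85774652]
top [0.42745514 0.04978666 1.10795887]
[[0.5362 0.0663 0.0465]
 [0.5378 0.0786 0.0491]
 [0.552  0.2768 0.0457]
 [0.5547 0.2892 0.0495]
 [0.4815 0.0588 0.0135]
 [0.5032 0.3271 0.0153]
 [0.6249 0.287  0.0424]
 [0.6275 0.3277 0.0421]
 [0.7697 0.3047 0.02  ]]
[[0.7, -0.1], [1.1, -0.1], [-1.2, 0.0], [0.5, -0.0], [1.0, -0.1], [1.2, -0.0], [1.1, -0.0], [0.8, -0.0], [0.5, -0.0]]
scene 1411.5 [[183.1999969482422, 264.0], [235.3000030517578, 162.10000610351562], [248.1999969482422, 168.6999969482422], [196.1999969482422, 270.6000061035156]] [[239, 164], [242, 176], [240, 183], [197, 269], [193, 269], [188, 255], [234, 165]]
top 785.5 [[414.20001220703125, 330.6000061035156], [421.3999938964844, 220.60000610351562], [430.1000061035156, 221.10000610351562], [422.8999938964844, 331.20001220703125]] [[428, 221], [429, 237], [423, 330], [420, 331], [415, 330], [422, 226], [425, 221]]
```

Run:
```python
from h import *
S=lambda x,y:(280+(x+.5)/3-.5,200+(y+.5)/3-.5)
T=lambda x,y:(160+(x+.5)/3-.5,120+(y+.5)/3-.5)
print("scene rail ends z.052",onz("scene",[S(197,114),S(217,117),S(575,199),S(594,203)],.052).round(4).tolist())
print("top rail ends z.012",onz("top",[T(433,420),T(413,417),T(120,390),T(95,385)],.012).round(4).tolist())
# back outer corners top
print("back tri",tri([S(123,345),S(545,455)],[T(453,190),T(121,157)]).round(4).tolist())
print("laminate edge", tri([S(220,155),S(560,233)],[T(413,413),T(120,387)]).round(4).tolist())
print("bed corners", tri([S(183,53),S(678,163),S(613,652),S(30,497)],[T(462,527),T(25,488),T(78,63),T(502,103)]).round(4).tolist())
S3=lambda x,y:(150+(x+.5)/3-.5,150+(y+.5)/3-.5)
T4=lambda x,y:(350+(x+.5)/3-.5,160+(y+.5)/3-.5)
# rail: near end top (towards robot): scene; far end top
print("rail scene z.04", onz("scene",[S3(257,40),S3(271,40),S3(113,318),S3(125,335)],.04).round(4).tolist())
print("rail top z.04", onz("top",[T4(194,513),T4(221,515),T4(241,184),T4(217,182)],.04).round(4).tolist())
print("tin tri", tri([S3(80,420)],[T4(235,93)]).round(4), onz("top",[T4(235,93)],.034), onz("scene",[S3(80,425)],.034))
# silver
print("short z.04",onz("top",[T4(71,268),T4(90,268),T4(72,447),T4(92,447)],.04).round(4).tolist())
# driver
print("drv",onz("scene",[(362,210),(413,217),(470,229)],.01).round(4).tolist())
```

```text
scene rail ends z.052 [[0.5404, 0.0658, 0.052], [0.5402, 0.0772, 0.052], [0.556, 0.2778, 0.052], [0.5566, 0.2881, 0.052]]
top rail ends z.012 [[0.5395, 0.0682, 0.012], [0.5413, 0.0818, 0.012], [0.556, 0.2815, 0.012], [0.5591, 0.2986, 0.012]]
back tri [[0.6913, 0.0561, 0.0484], [0.7094, 0.2763, 0.0481]]
laminate edge [[0.5433, 0.081, 0.0202], [0.5573, 0.2777, 0.0198]]
bed corners [[0.4675, 0.0457, 0.0124], [0.4884, 0.342, 0.0098], [0.7872, 0.3203, 0.0074], [0.765, 0.0228, 0.007]]
rail scene z.04 [[0.4002, -0.1715, 0.04], [0.3984, -0.1628, 0.04], [0.6214, -0.1885, 0.04], [0.631, -0.1781, 0.04]]
rail top z.04 [[0.4008, -0.1515, 0.04], [0.3998, -0.1692, 0.04], [0.6197, -0.1845, 0.04], [0.6207, -0.1683, 0.04]]
tin tri [[ 0.6845 -0.1846  0.0328]] [[ 0.68358063 -0.18231862  0.034     ]] [[ 0.68820474 -0.18481961  0.034     ]]
short z.04 [[0.5607, -0.0703, 0.04], [0.5609, -0.083, 0.04], [0.4423, -0.0715, 0.04], [0.4425, -0.0846, 0.04]]
drv [[0.4411, 0.0796, 0.01], [0.4388, 0.1735, 0.01], [0.4458, 0.2771, 0.01]]
```

```bash
cat >> h.py <<'E'
from scipy.spatial.transform import Rotation as Ro
def pose():
    s=arm.sense(); R=Ro.from_euler("xyz",s["tool_rot"],degrees=True).as_matrix(); return s,np.array(s["position"]),R
def goal(p,jaw):
    """print tool-axis shift (units) and turn (units) to bring TCP to p, tool down, jaw axis yaw=jaw deg"""
    s,x,R=pose(); j=np.radians(jaw)
    X=np.array([0,0,-1.]);Y=np.array([np.cos(j),np.sin(j),0]);Rg=np.c_[X,Y,np.cross(X,Y)]
    d=np.array(p)-x
    print("t",round(s["t"],2),"pos",x.round(4),"F",s["force"].round(1),"w",round(s["grip_width"],4),"jaw yaw",np.degrees(np.arctan2(R[1,1],R[0,1])).round(2),"tilt",np.degrees(np.arccos(-R[2,0])).round(2))
    print(" world d mm",(d*1e3).round(1)," shift",(R.T@d/.025).round(2)," in goal axes",(Rg.T@d/.025).round(2)," turn",(np.degrees(Ro.from_matrix(R.T@Rg).as_rotvec())/6).round(2),"joints",s["joints"].round(1))
E
python3 - <<'E'
from h import *
s,x,R=pose();print(R.round(3))
goal([.5105,-.1724,.15],85.8); goal([.5105,-.1724,.15],-94.2)
E
```

```text
[[-0.001  0.451  0.893]
 [-0.002  0.893 -0.451]
 [-1.    -0.002 -0.   ]]
t 0.1 pos [0.304  0.602  0.2301] F [ 0.2 -0.3 -1. ] w 0.0856 jaw yaw 63.2 tilt 0.12
 world d mm [ 206.5 -774.4  -80.1]  shift [  3.25 -23.92  21.34]  in goal axes [  3.2  -30.29  10.51]  turn [-3.77 -0.01  0.02] joints [54.6 16.5 90.4  0.  73.3 -8.6]
t 0.1 pos [0.304  0.602  0.2301] F [ 0.2 -0.3 -1. ] w 0.0856 jaw yaw 63.2 tilt 0.12
 world d mm [ 206.5 -774.4  -80.1]  shift [  3.25 -23.92  21.34]  in goal axes [  3.2   30.29 -10.51]  turn [2.623e+01 3.000e-02 1.000e-02] joints [54.6 16.5 90.4  0.  73.3 -8.6]
```

```bash
R='{"translation":[[0,-1,0.9],[0,-1,0.9],[0,-1,0.9],[0,-1,0.9],[0,-1,0.9]],"turn":[[0,0,0],[0,0,0],[0,0,0],[0,0,0],[0,0,0]],"grip":[0,0,0,0,0]}'; echo skip >/dev/null
python3 -m inch '{"translation":[[0,-1,0.9],[0,-1,0.9],[0,-1,0.9],[0,-1,0.9],[0,-1,0.9]],"turn":[[0,0,0],[0,0,0],[0,0,0],[0,0,0],[0,0,0]],"grip":[0,0,0,0,0]}' 40
python3 -m inch '{"translation":[[0,-1,0.9],[0,-1,0.9],[0,-1,0.9],[0,-1,0.9],[0,-1,0.9]],"turn":[[0,0,0],[0,0,0],[0,0,0],[0,0,0],[0,0,0]],"grip":[0,0,0,0,0]}'
python3 -m inch '{"translation":[[0,-1,0.9],[0,-1,0.9],[0,-1,0.9],[0,-1,0.9],[0,-1,0.9]],"turn":[[0,0,0],[0,0,0],[0,0,0],[0,0,0],[0,0,0]],"grip":[0,0,0,0,0]}'
python3 -m inch '{"translation":[[0,-1,0.9],[0,-1,0.9],[0,-1,0.9],[0,-1,0.9],[0,-1,0.9]],"turn":[[0,0,0],[0,0,0],[0,0,0],[0,0,0],[0,0,0]],"grip":[0,0,0,0,0]}'
python3 - <<'E'
from h import *
goal([.5105,-.1724,.15],85.8)
E
```

```text
t: 0.72
position: [0.3483, 0.4389, 0.2307]
tool_rot: [-106.3, 89.9, -133.1]
force: [-0.0, 0.4, 0.3]
grip_width: 0.0854
t: 1.35
position: [0.3923, 0.2767, 0.2308]
tool_rot: [-124.2, 90.0, -151.0]
force: [0.4, -0.2, -0.3]
grip_width: 0.0853
t: 1.98
position: [0.4363, 0.1145, 0.2309]
tool_rot: [-152.4, 90.0, -179.2]
force: [-0.0, 0.5, -0.5]
grip_width: 0.0854
t: 2.6
position: [0.4804, -0.0477, 0.2309]
tool_rot: [-177.6, 90.0, 155.6]
force: [-0.1, 0.0, 0.3]
grip_width: 0.0857
t 2.6 pos [ 0.4804 -0.0477  0.2309] F [-0.1  0.   0.3] w 0.0857 jaw yaw 63.19 tilt 0.04
 world d mm [  30.1 -124.7  -80.9]  shift [ 3.23 -3.91  3.33]  in goal axes [ 3.23 -4.89  1.57]  turn [-3.77 -0.01 -0.  ] joints [-17.7  -8.5 116.7   0.   71.9 -80.9]
```

```bash
python3 -m inch '{"translation":[[0,-0.98,0.83],[0,-0.98,0.83],[0,-0.98,0.83],[0,-0.97,0.84],[0,0,0]],"turn":[[0,0,0],[0,0,0],[0,0,0],[0,0,0],[-0.77,0,0]],"grip":[60,60,60,60,60]}'
python3 -m inch '{"translation":[[0.8,0,0],[0.8,0,0],[0.8,0,0],[0.8,0,0],[0,0,0]],"turn":[[-1,0,0],[-1,0,0],[-1,0,0],[0,0,0],[0,0,0]],"grip":[60,60,60,60,60]}'
python3 - <<'E'
from h import *
goal([.5105,-.1724,.15],85.8)
for n in("scene","top"):
    cv2.imwrite(f"pics/{n}1.png",arm.capture(n)[:,:,::-1])
crop("pics/scene1.png",130,110,310,330,3,"pics/c5.png",1.8)
crop("pics/top1.png",340,160,500,360,3,"pics/c6.png",1.8)
E
```

```text
t: 3.22
position: [0.5107, -0.1734, 0.2307]
tool_rot: [-168.3, 89.9, 169.5]
force: [0.2, 0.3, -0.8]
grip_width: 0.0653
t: 3.85
position: [0.5092, -0.1707, 0.149]
tool_rot: [154.9, 89.7, 150.7]
force: [-0.1, 0.0, 2.0]
grip_width: 0.065
t 3.85 pos [ 0.5092 -0.1707  0.149 ] F [-0.1  0.   2. ] w 0.065 jaw yaw 85.81 tilt 0.3
 world d mm [ 1.3 -1.7  1. ]  shift [-0.04 -0.07  0.06]  in goal axes [-0.04 -0.07  0.06]  turn [ 0.   -0.04 -0.02] joints [ -29.4    4.   113.6   -0.    62.6 -115.2]
```

View pics/c5.png

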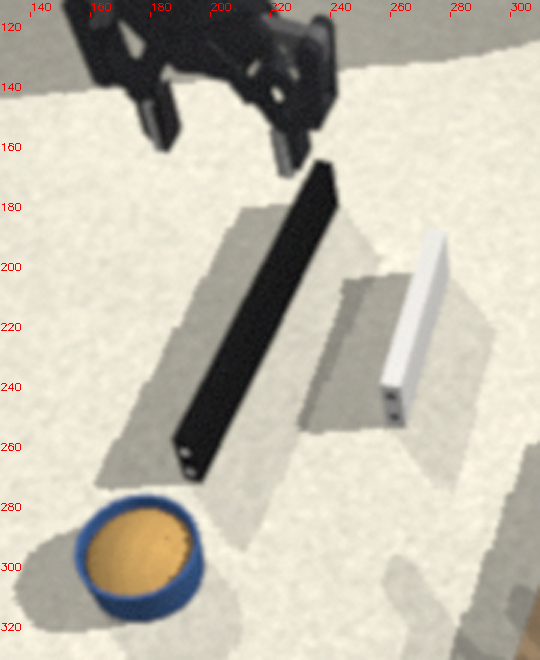

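View pics/c6.png

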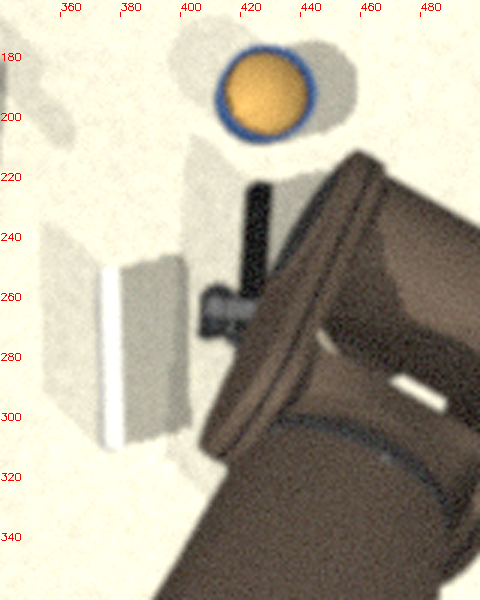

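The scene crop shows the fingertips at about (184,160) and (225,169), straddling the rail with the rail still upright. I'll compare that with the projected TCP, then descend.

Run:
```python
from h import *
s,x,R=pose()
for b in(.0,.005,.01): print(b,proj("scene",x+[0,0,b]))
for w in(-.0325-.004,.0325+.004): print(proj("scene",x+[0,0,.005]+R[:,1]*w))
S5=lambda x,y:(130+(x+.5)/3-.5,110+(y+.5)/3-.5)
T6=lambda x,y:(340+(x+.5)/3-.5,160+(y+.5)/3-.5)
print("rail top far corners",onz("scene",[S5(174,440),S5(188,454)],.04), "near",onz("scene",[S5(318,160),S5(332,163)],.04))
print("top far", onz("top",[T6(248,184),T6(270,184)],.04))
goal([.5105,-.1724,.0125],85.8)
```

```text
0.0 [[207.01817939 163.75219445]]
0.005 [[206.51242755 161.60956628]]
0.01 [[206.00243124 159.44895639]]
[[185.74628399 157.22109504]]
[[227.5326735  166.05173653]]
rail top far corners [[ 0.6225872  -0.1875246   0.04      ]
 [ 0.63004986 -0.17671284  0.04      ]] near [[ 0.4000411  -0.17084857  0.04      ]
 [ 0.40077737 -0.16146194  0.04      ]]
top far [[ 0.61939938 -0.16898393  0.04      ]
 [ 0.61969303 -0.18380565  0.04      ]]
t 3.95 pos [ 0.5108 -0.1715  0.1515] F [0.  0.1 0.5] w 0.0651 jaw yaw 85.81 tilt 0.01
 world d mm [  -0.3   -0.9 -139. ]  shift [ 5.56 -0.04 -0.01]  in goal axes [ 5.56 -0.03 -0.01]  turn [ 0. -0. -0.] joints [ -29.4    3.9  113.4   -0.    62.6 -115.2]
```

```bash
python3 -m inch '{"translation":[[1,0,0],[1,0,0],[1,0,0],[1,-0.04,0],[0.7,0,0]],"turn":[[0,0,0],[0,0,0],[0,0,0],[0,0,0],[0,0,0]],"grip":[60,60,60,60,60]}'
python3 -m inch '{"translation":[[0.5,0,0],[0.3,0,0],[0,0,0],[0,0,0],[0,0,0]],"turn":[[0,0,0],[0,0,0],[0,0,0],[0,0,0],[0,0,0]],"grip":[60,60,60,60,140]}' 40
python3 -m inch '{"translation":[[0,0,0],[0,0,0],[0,0,0],[0,0,0],[0,0,0]],"turn":[[0,0,0],[0,0,0],[0,0,0],[0,0,0],[0,0,0]],"grip":[180,200,215,230,230]}' 60
python3 - <<'E'
from h import *
goal([.5105,-.1724,.0125],85.8)
E
```

```text
t: 4.58
position: [0.5112, -0.1728, 0.0339]
tool_rot: [-24.3, 89.9, -28.5]
force: [0.6, -0.7, 0.9]
grip_width: 0.0652
t: 5.2
position: [0.5112, -0.1728, 0.0145]
tool_rot: [-25.5, 89.9, -29.7]
force: [-0.3, -0.4, -0.0]
grip_width: 0.0485
t: 5.82
position: [0.5109, -0.1726, 0.0141]
tool_rot: [-29.6, 90.0, -33.7]
force: [-0.8, -0.0, 1.4]
grip_width: 0.011
t 5.83 pos [ 0.5109 -0.1726  0.0141] F [-0.8 -0.   1.4] w 0.011 jaw yaw 85.82 tilt 0.02
 world d mm [-0.4  0.2 -1.6]  shift [ 0.06  0.01 -0.02]  in goal axes [ 0.06  0.01 -0.02]  turn [0. 0. 0.] joints [ -29.5   16.   116.6   -0.    47.4 -115.3]
```

```bash
python3 -m inch '{"translation":[[0,0,0],[-0.3,0,0],[-0.8,0,0],[-1,0,0],[-1,0,0]],"turn":[[0,0,0],[0,0,0],[0,0,0],[0,0,0],[0,0,0]],"grip":[230,230,230,230,230]}' 80
python3 -m inch '{"translation":[[-1,0,0],[-0.6,0,0],[0,0,0],[0,0,0],[0,0,0]],"turn":[[0,0,0],[0,0,0],[0,0,0],[0,0,0],[0,0,0]],"grip":[230,230,230,230,230]}'
python3 - <<'E'
from h import *
ex=np.array([np.cos(np.radians(-4.3)),np.sin(np.radians(-4.3)),0]);o=np.array([.548,.179,0])
g=o-.036*ex; g[2]=.12
print(g); goal(g,-4.3)
for n in("scene","top"):
    cv2.imwrite(f"pics/{n}2.png",arm.capture(n)[:,:,::-1])
crop("pics/scene2.png",130,50,330,330,2,"pics/c7.png",1.8)
E
```

```text
t: 6.45
position: [0.51, -0.172, 0.0915]
tool_rot: [151.7, 89.9, 147.5]
force: [0.2, -0.5, -1.4]
grip_width: 0.0109
t: 7.08
position: [0.5099, -0.1721, 0.1299]
tool_rot: [154.2, 89.8, 150.0]
force: [0.8, 0.2, -1.5]
grip_width: 0.0107
[0.51210134 0.18169923 0.12      ]
t 7.08 pos [ 0.5099 -0.1721  0.1299] F [ 0.8  0.2 -1.5] w 0.0107 jaw yaw 85.81 tilt 0.15
 world d mm [  2.2 353.8  -9.9]  shift [ 0.41 14.12 -0.94]  in goal axes [  0.4   -0.97 -14.12]  turn [ 1.502e+01 -3.000e-02  1.000e-02] joints [ -29.5    5.5  114.3    0.    60.4 -115.3]
```

View pics/c7.png

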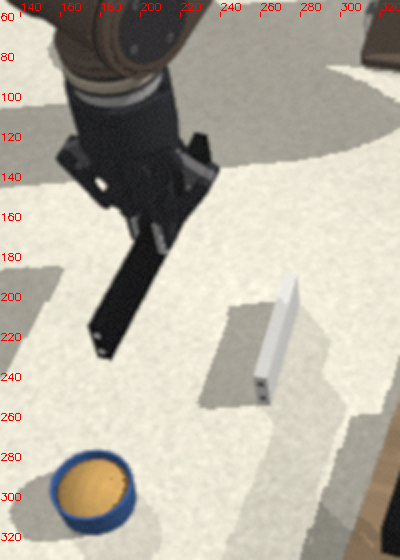

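```bash
python3 -m inch '{"translation":[[0,0.6,0],[0,1,0],[0,1,0],[0,1,0],[0,1,0]],"turn":[[0,0,0],[0,0,0],[0,0,0],[0,0,0],[0,0,0]],"grip":[230,230,230,230,230]}'
python3 -m inch '{"translation":[[0,1,0],[0,1,0],[0,1,0],[0,1,0],[0,1,0]],"turn":[[0,0,0],[0,0,0],[0,0,0],[0,0,0],[0,0,0]],"grip":[230,230,230,230,230]}'
python3 -m inch '{"translation":[[0,1,0],[0,1,0],[0,1,0],[0,1,0],[0,0.5,0]],"turn":[[0,0,0],[0,0,0],[0,0,0],[0,0,0],[0,0,0]],"grip":[230,230,230,230,230]}'
python3 -m inch '{"translation":[[0,0,0],[0,0,0],[0,0,0],[0,0,0],[0,0,0]],"turn":[[0.6,0,0],[1,0,0],[1,0,0],[1,0,0],[1,0,0]],"grip":[230,230,230,230,230]}'
python3 -m inch '{"translation":[[0,0,0],[0,0,0],[0,0,0],[0,0,0],[0,0,0]],"turn":[[1,0,0],[1,0,0],[1,0,0],[1,0,0],[1,0,0]],"grip":[230,230,230,230,230]}'
python3 -m inch '{"translation":[[0,0,0],[0,0,0],[0,0,0],[0,0,0],[0,0,0]],"turn":[[1,0,0],[1,0,0],[1,0,0],[1,0,0],[1,0,0]],"grip":[230,230,230,230,230]}'
python3 -m inch '{"translation":[[0,0,0],[0,0,0],[0,0,0]],"turn":[[0.4,0,0],[0,0,0],[0,0,0]],"grip":[230,230,230]}'
python3 - <<'E'
from h import *
g=[.5121,.1817,.08];goal(g,-4.3)
for n in("scene","top"):
    cv2.imwrite(f"pics/{n}3.png",arm.capture(n)[:,:,::-1])
crop("pics/scene3.png",280,150,520,400,3,"pics/c8.png",1.8)
crop("pics/top3.png",140,120,360,340,3,"pics/c9.png",1.8)
E
```

```text
t: 7.8
position: [0.5189, -0.056, 0.1312]
tool_rot: [124.4, 90.0, 120.2]
force: [-0.6, -0.4, -2.1]
grip_width: 0.0109
t: 8.43
position: [0.5278, 0.0686, 0.1312]
tool_rot: [140.0, 90.0, 135.9]
force: [0.4, 0.1, -2.8]
grip_width: 0.0105
t: 9.05
position: [0.5358, 0.1808, 0.1311]
tool_rot: [172.8, 90.0, 168.7]
force: [0.6, 0.0, -1.8]
grip_width: 0.0108
t: 9.68
position: [0.536, 0.1791, 0.1311]
tool_rot: [-129.0, 90.0, -160.9]
force: [0.2, -0.7, -2.0]
grip_width: 0.0106
t: 10.3
position: [0.5361, 0.1791, 0.1311]
tool_rot: [-101.2, 90.0, -163.2]
force: [-0.3, -1.1, -1.7]
grip_width: 0.0107
t: 10.92
position: [0.5361, 0.1791, 0.1312]
tool_rot: [-65.7, 90.0, -157.7]
force: [1.0, -0.6, -0.8]
grip_width: 0.0104
t: 11.3
position: [0.5363, 0.1791, 0.1313]
tool_rot: [-68.7, 90.0, -162.9]
force: [0.2, -0.6, -1.9]
grip_width: 0.0104
t 11.3 pos [0.5363 0.1791 0.1313] F [ 0.2 -0.6 -1.9] w 0.0104 jaw yaw -4.15 tilt 0.01
 world d mm [-24.2   2.6 -51.3]  shift [ 2.05 -0.97 -0.03]  in goal axes [ 2.05 -0.97 -0.03]  turn [0.03 0.   0.  ] joints [  8.2   8.7 110.6  -0.   60.8  12.3]
```

View pics/c8.png

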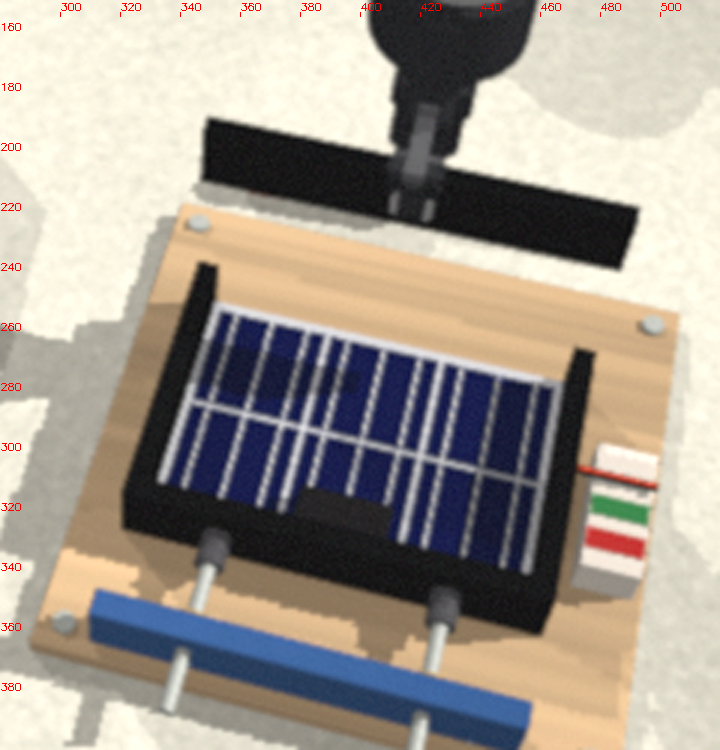

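View pics/c9.png

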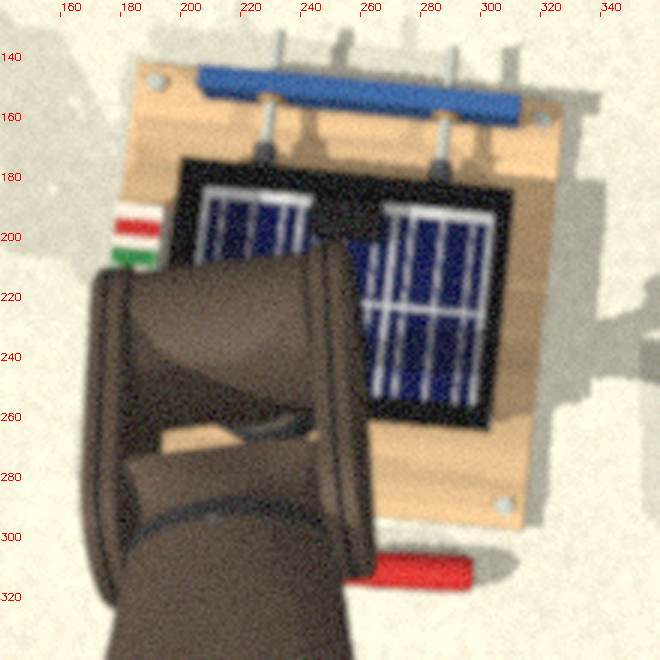

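Run:
```python
from h import *
s,x,R=pose()
S=lambda x,y:(280+(x+.5)/3-.5,150+(y+.5)/3-.5)
zb=x[2]-.0141
for z,a in((zb,[S(203,180),S(620,270)]),(zb+.04,[S(207,118),S(638,208)]),(.052,[S(197,264),S(594,353)]),(.052,[S(217,267),S(575,349)])):
    p=onz("scene",a,z)
    d=p[1]-p[0]; print(p.round(4).tolist(),"mid",p.mean(0).round(4),"len",np.linalg.norm(d).round(4),"yaw",np.degrees(-np.arctan2(d[0],d[1])).round(2),"mid-tcp mm",((p.mean(0)-x)*1e3).round(1))
```

```text
[[0.5324, 0.066, 0.1172], [0.5485, 0.2879, 0.1172]] mid [0.5405 0.1769 0.1172] len 0.2224 yaw -4.14 mid-tcp mm [  4.2  -2.1 -14.1]
[[0.5234, 0.0654, 0.1572], [0.5392, 0.2879, 0.1572]] mid [0.5313 0.1766 0.1572] len 0.223 yaw -4.06 mid-tcp mm [-5.  -2.4 25.9]
[[0.5404, 0.0658, 0.052], [0.5566, 0.2881, 0.052]] mid [0.5485 0.1769 0.052 ] len 0.2229 yaw -4.17 mid-tcp mm [ 12.2  -2.1 -79.3]
[[0.5402, 0.0772, 0.052], [0.556, 0.2778, 0.052]] mid [0.5481 0.1775 0.052 ] len 0.2013 yaw -4.51 mid-tcp mm [ 11.8  -1.6 -79.3]
```

```bash
python3 -m inch '{"translation":[[0,-0.5,-0.03],[0.3,-0.44,0],[1,0,0],[1,0,0],[0.5,0,0]],"turn":[[0,0,0],[0,0,0],[0,0,0],[0,0,0],[0,0,0]],"grip":[230,230,230,230,230]}'
python3 -m inch '{"translation":[[0.6,0,0],[0.4,0,0],[0,0,0],[0,0,0]],"turn":[[0,0,0],[0,0,0],[0,0,0],[0,0,0]],"grip":[230,230,230,230]}'
python3 - <<'E'
from h import *
goal([.5128,.1816,.0261],-4.2)
cv2.imwrite("pics/scene4.png",arm.capture("scene")[:,:,::-1])
crop("pics/scene4.png",280,150,520,400,3,"pics/c10.png",1.8)
E
```

```text
t: 12.02
position: [0.511, 0.1814, 0.0593]
tool_rot: [-77.1, 89.8, -171.3]
force: [-0.1, -0.6, -0.7]
grip_width: 0.0109
t: 12.52
position: [0.5136, 0.1816, 0.0369]
tool_rot: [102.4, 89.9, 8.3]
force: [-0.7, 0.2, -1.8]
grip_width: 0.0106
t 12.53 pos [0.5136 0.1816 0.0369] F [-0.7  0.2 -1.8] w 0.0106 jaw yaw -4.18 tilt 0.07
 world d mm [ -0.8   0.  -10.8]  shift [ 0.43 -0.03  0.  ]  in goal axes [ 0.43 -0.03  0.  ]  turn [ 0.   -0.   -0.01] joints [  8.8  14.3 115.7  -0.   50.   13. ]
```

View pics/c10.png

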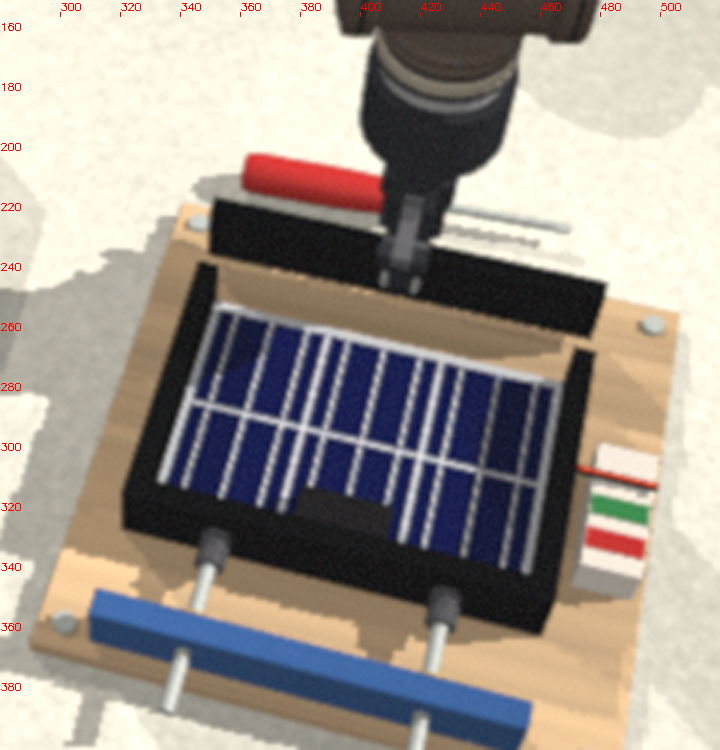

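The scene crop shows the rail above the bed, parallel to the open edge and roughly centred on the side rails, with the pointer at rest. I'll check the alignment numerically while lowering it.

```bash
python3 -m inch '{"translation":[[0.2,0,0],[0.14,0,0],[0.06,0,0],[0,0,0]],"turn":[[0,0,0],[0,0,0],[0,0,0],[0,0,0]],"grip":[230,230,230,230]}'
python3 - <<'E'
from h import *
S=lambda x,y:(280+(x+.5)/3-.5,150+(y+.5)/3-.5)
p=onz("scene",[S(215,199),S(606,284)],.0628); d=p[1]-p[0]
print(p.round(4).tolist(),p.mean(0),"yaw",np.degrees(-np.arctan2(d[0],d[1])),"along-y offset vs panel", np.dot(p.mean(0)[:2]-[.5485,.1769],[.0732,.9973]))
p=onz("scene",[S(212,253),S(590,336)],.0228); d=p[1]-p[0]
print(p.round(4).tolist(),p.mean(0),"yaw",np.degrees(-np.arctan2(d[0],d[1])),"along-y offset vs panel", np.dot(p.mean(0)[:2]-[.5485,.1769],[.0732,.9973]))
goal([.5128,.1816,.0261],-4.2)
E
```

```text
t: 13.08
position: [0.5131, 0.1815, 0.0263]
tool_rot: [99.0, 90.0, 4.8]
force: [-0.2, 0.1, -1.2]
grip_width: 0.011
[[0.5008, 0.0686, 0.0628], [0.5169, 0.2904, 0.0628]] [0.50884792 0.17950628 0.0628    ] yaw -4.146101042893577 along-y offset vs panel -0.00030329397301600566
[[0.5093, 0.0696, 0.0228], [0.5245, 0.29, 0.0228]] [0.51691147 0.17984229 0.0228    ] yaw -3.9515539814044742 along-y offset vs panel 0.0006220663224021055
t 13.07 pos [0.5131 0.1815 0.0263] F [-0.2  0.1 -1.2] w 0.011 jaw yaw -4.18 tilt 0.01
 world d mm [-0.3  0.1 -0.2]  shift [ 0.01 -0.01 -0.  ]  in goal axes [ 0.01 -0.01 -0.  ]  turn [ 0. -0. -0.] joints [  8.8  15.3 115.8  -0.   48.9  13. ]
```

```bash
for i in 1; do python3 -m inch '{"translation":[[0.03,0,0],[0,0,0]],"turn":[[0,0,0],[0,0,0]],"grip":[230,230]}'; done
python3 -m inch '{"translation":[[0.03,0,0],[0,0,0]],"turn":[[0,0,0],[0,0,0]],"grip":[230,230]}'
```

```text
t: 13.32
position: [0.5131, 0.1815, 0.0261]
tool_rot: [-34.2, 90.0, -128.3]
force: [-2.7, -1.2, 4.2]
grip_width: 0.0103
t: 13.58
position: [0.5132, 0.1816, 0.0262]
tool_rot: [-62.9, 90.0, -157.1]
force: [-4.5, -1.5, 8.0]
grip_width: 0.0107
```

```bash
python3 -m inch '{"translation":[[-0.03,0,0],[0,0,0]],"turn":[[0,0,0],[0,0,0]],"grip":[230,230]}'
python3 -m inch '{"translation":[[0,0.15,0],[0,0.25,0],[0,0.25,0],[0,0.2,0],[0,0.1,0]],"turn":[[0,0,0],[0,0,0],[0,0,0],[0,0,0],[0,0,0]],"grip":[230,230,230,230,230]}'
python3 - <<'E'
from h import *
goal([.5427,.1795,.0262],-4.2)
cv2.imwrite("pics/scene5.png",arm.capture("scene")[:,:,::-1])
crop("pics/scene5.png",280,150,520,400,3,"pics/c11.png",1.8)
E
```

```text
t: 13.82
position: [0.5132, 0.1816, 0.0262]
tool_rot: [68.0, 90.0, -26.2]
force: [-3.6, -0.9, 5.0]
grip_width: 0.0107
t: 14.45
position: [0.5353, 0.1802, 0.0262]
tool_rot: [-89.3, 89.7, 176.5]
force: [-8.2, 1.0, 11.4]
grip_width: 0.0105
t 14.45 pos [0.5353 0.1802 0.0262] F [-8.2  1.  11.4] w 0.0105 jaw yaw -4.19 tilt 0.3
 world d mm [ 7.4 -0.7  0. ]  shift [-0.    0.3   0.01]  in goal axes [-0.    0.3   0.01]  turn [0.   0.   0.05] joints [8.300e+00 1.770e+01 1.128e+02 1.000e-01 4.990e+01 1.240e+01]
```

View pics/c11.png

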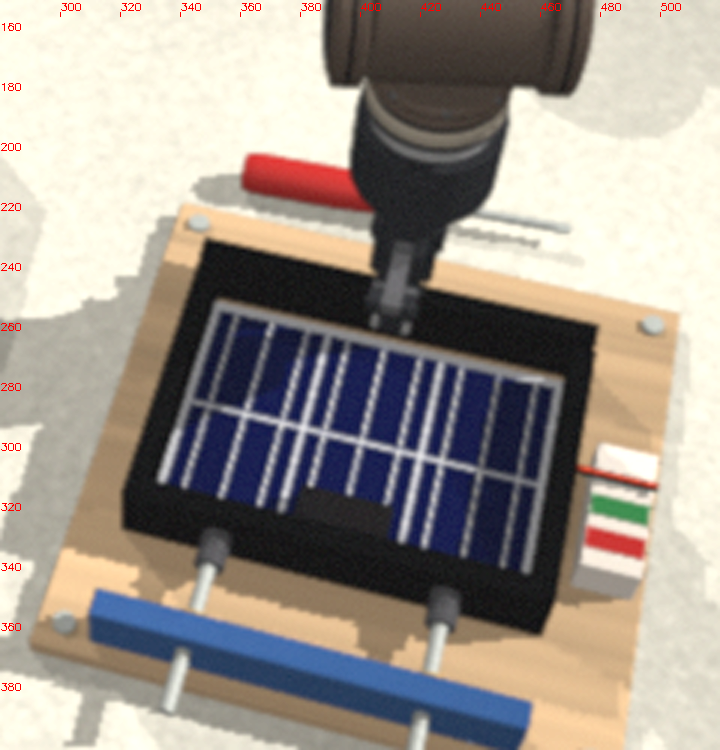

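The scene crop shows the rail's ends in line with the side rails and just short of contact. The pointer is at rest at (488,305) and nothing else has moved. I'll relieve the downward force a little and go on.

```bash
python3 -m inch '{"translation":[[-0.02,0,0],[0,0,0],[0,0,0]],"turn":[[0,0,0],[0,0,0],[0,0,0]],"grip":[230,230,230]}'
python3 -m inch '{"translation":[[-0.01,0.08,0],[0,0.08,0],[0,0,0]],"turn":[[0,0,0],[0,0,0],[0,0,0]],"grip":[230,230,230]}'
python3 - <<'E'
from h import *
goal([.5427,.1795,.0262],-4.2)
E
```

```text
t: 14.88
position: [0.5358, 0.1802, 0.0262]
tool_rot: [-96.3, 89.9, 169.5]
force: [-4.9, 0.3, 6.0]
grip_width: 0.0106
t: 15.25
position: [0.5408, 0.1796, 0.0262]
tool_rot: [149.6, 90.0, 55.4]
force: [-2.3, 0.6, 2.0]
grip_width: 0.0105
t 15.25 pos [0.5408 0.1796 0.0262] F [-2.3  0.6  2. ] w 0.0105 jaw yaw -4.19 tilt 0.02
 world d mm [ 1.9 -0.1  0. ]  shift [-0.    0.07 -0.  ]  in goal axes [-0.    0.07 -0.  ]  turn [ 0. -0. -0.] joints [  8.2  18.1 112.2   0.   49.7  12.3]
```

```bash
python3 -m inch '{"translation":[[0,0.06,0],[0,0.04,0],[0,0.04,0],[0,0.02,0],[0,0,0]],"turn":[[0,0,0],[0,0,0],[0,0,0],[0,0,0],[0,0,0]],"grip":[230,230,230,230,230]}'
python3 -m inch '{"translation":[[0,0.05,0],[0,0.05,0],[0,0.05,0],[0,0.05,0],[0,0,0]],"turn":[[0,0,0],[0,0,0],[0,0,0],[0,0,0],[0,0,0]],"grip":[230,230,230,230,230]}'
python3 - <<'E'
from h import *
goal([.5587,.1795,.0262],-4.2)
cv2.imwrite("pics/scene6.png",arm.capture("scene")[:,:,::-1])
crop("pics/scene6.png",300,200,510,350,3,"pics/c12.png",1.8)
E
```

```text
t: 15.88
position: [0.5437, 0.1794, 0.0262]
tool_rot: [-91.0, 89.8, 174.7]
force: [-5.4, 0.9, 6.2]
grip_width: 0.0105
t: 16.5
position: [0.5479, 0.179, 0.0262]
tool_rot: [-88.3, 89.7, 177.4]
force: [-8.9, 1.0, 7.2]
grip_width: 0.0101
t 16.5 pos [0.5479 0.179  0.0262] F [-8.9  1.   7.2] w 0.0101 jaw yaw -4.25 tilt 0.3
 world d mm [10.8  0.5  0. ]  shift [-0.    0.43 -0.05]  in goal axes [-0.    0.43 -0.05]  turn [-0.01  0.    0.05] joints [8.000e+00 1.890e+01 1.111e+02 1.000e-01 5.030e+01 1.220e+01]
```

View pics/c12.png

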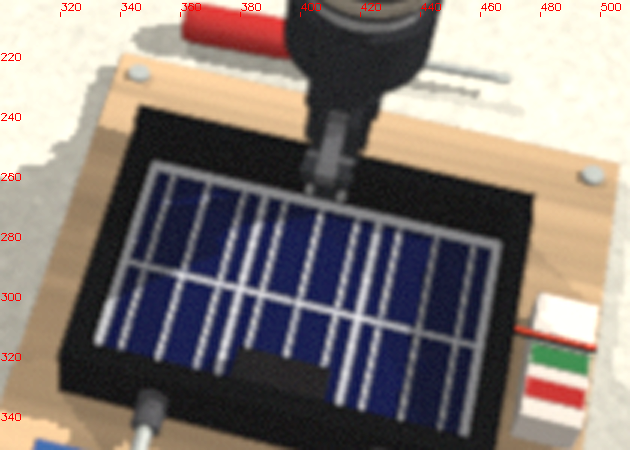

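The scene crop shows the rail tight against both side-rail ends and the pointer about at the near edge of the green zone. I'll keep pressing.

```bash
python3 -m inch '{"translation":[[-0.01,0.06,0],[-0.01,0.06,0],[0,0.06,0],[0,0.06,0],[0,0,0]],"turn":[[0,0,0.03],[0,0,0.02],[0,0,0],[0,0,0],[0,0,0]],"grip":[230,230,230,230,230]}'
python3 - <<'E'
from h import *
goal([.5587,.1783,.0262],-4.2)
cv2.imwrite("pics/scene7.png",arm.capture("scene")[:,:,::-1])
cv2.imwrite("pics/top7.png",arm.capture("top")[:,:,::-1])
crop("pics/scene7.png",440,270,520,350,7,"pics/c13.png",1.8)
crop("pics/top7.png",140,120,360,340,3,"pics/c14.png",1.8)
E
```

```text
t: 17.18
position: [0.5525, 0.1787, 0.0262]
tool_rot: [-81.3, 89.8, -175.5]
force: [-10.8, 0.8, 8.3]
grip_width: 0.0104
t 17.18 pos [0.5525 0.1787 0.0262] F [-10.8   0.8   8.3] w 0.0104 jaw yaw -4.25 tilt 0.2
 world d mm [ 6.2 -0.4  0. ]  shift [-0.    0.25 -0.  ]  in goal axes [-0.    0.25 -0.  ]  turn [-0.01  0.01  0.03] joints [  7.9  19.3 110.6   0.   50.3  12.2]
```

View pics/c13.png

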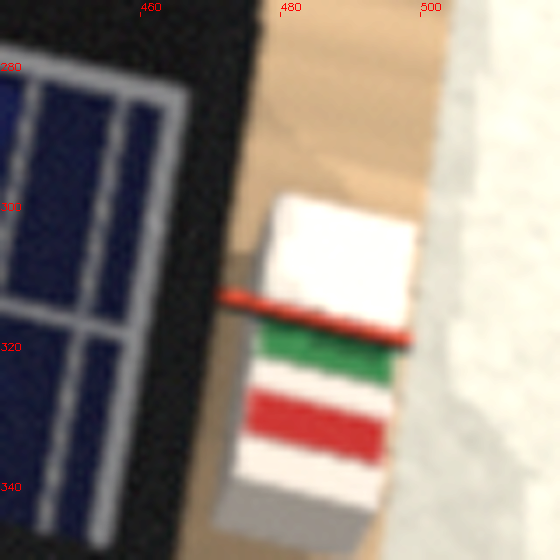

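View pics/c14.png

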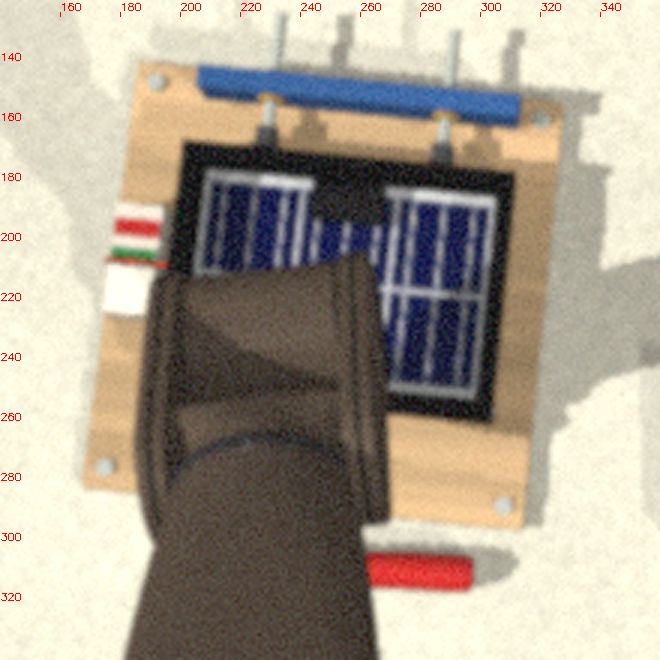

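The scene crop shows the pointer at (485,314) just entering the green, about 10 mm pressed. It needs roughly 6 mm more.

```bash
python3 -m inch '{"translation":[[-0.01,0.06,0],[-0.01,0.06,0],[0,0.06,0],[0,0.06,0],[0,0.05,0]],"turn":[[0,0,0.02],[0,0,0.02],[0,0,0],[0,0,0],[0,0,0]],"grip":[230,230,230,230,230]}'
python3 -m inch '{"translation":[[0,0,0],[0,0,0],[0,0,0],[0,0,0]],"turn":[[0,0,0],[0,0,0],[0,0,0],[0,0,0]],"grip":[230,230,230,230]}'
python3 - <<'E'
from h import *
goal([.5587,.1783,.0262],-4.2)
cv2.imwrite("pics/scene8.png",arm.capture("scene")[:,:,::-1])
cv2.imwrite("pics/top8.png",arm.capture("top")[:,:,::-1])
crop("pics/scene8.png",440,270,520,350,7,"pics/c15.png",1.8)
crop("pics/scene8.png",280,180,520,400,3,"pics/c16.png",2.2)
E
```

```text
t: 17.9
position: [0.5577, 0.1782, 0.0262]
tool_rot: [-75.8, 89.7, -170.1]
force: [-15.2, 0.7, 11.3]
grip_width: 0.0108
t: 18.4
position: [0.5579, 0.1783, 0.0262]
tool_rot: [-74.4, 89.8, -168.7]
force: [-14.0, 1.6, 9.9]
grip_width: 0.0107
t 18.4 pos [0.5579 0.1783 0.0262] F [-14.    1.6   9.9] w 0.0107 jaw yaw -4.25 tilt 0.22
 world d mm [0.8 0.  0. ]  shift [-0.    0.03 -0.  ]  in goal axes [-0.    0.03 -0.  ]  turn [-0.01  0.01  0.04] joints [  7.8  19.9 109.8  -0.   50.5  12.1]
```

View pics/c15.png

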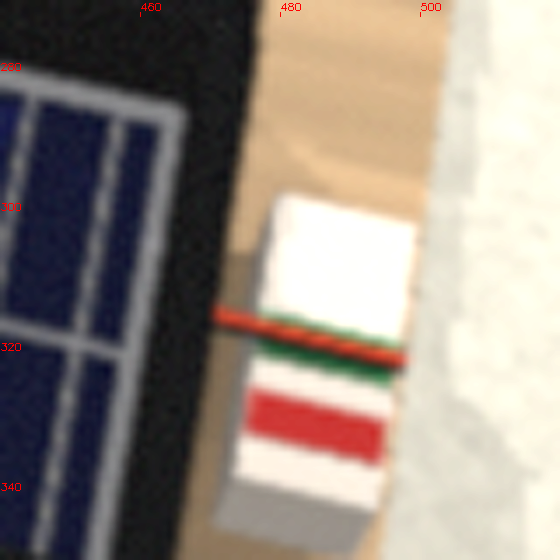

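View pics/c16.png

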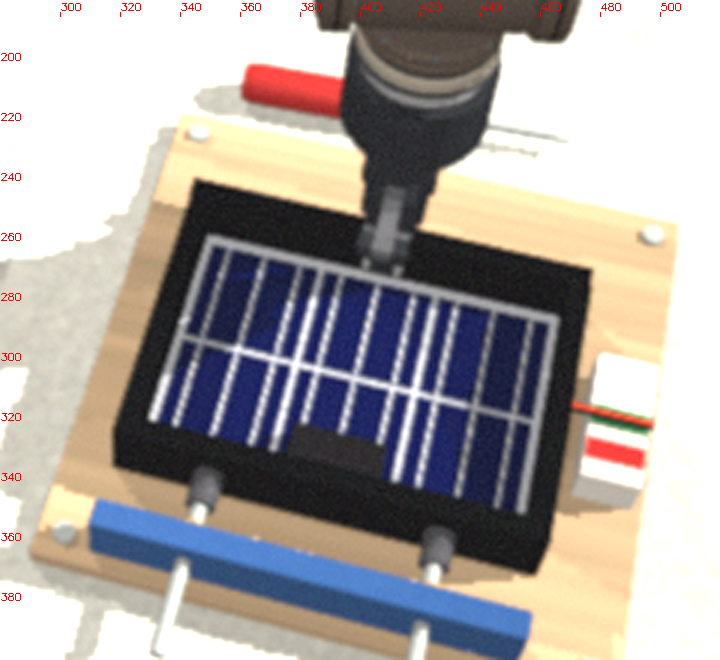

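The pointer at (485,318) now stands about mid-green, the rail is closed against both side rails with its ends flush, and the bystanders look untouched. I'll check the depth and alignment numerically.

Run:
```python
from h import *
ex=np.array([np.cos(np.radians(-4.2)),np.sin(np.radians(-4.2))]);ey=np.array([-ex[1],ex[0]])
G=None
S=lambda x,y:(440+(x+.5)/7-.5,270+(y+.5)/7-.5)
r=onz("scene",[S(577-577+0,0)],.044)
# pointer line ends (now) and green zone edges, scene; rest pointer from scene0
p=onz("scene",[S(262,327),S(403,359)],.044)[:,:2]
g1=onz("scene",[S(262,316),S(400,347)],.038)[:,:2]; g2=onz("scene",[S(258,354),S(388,384)],.038)[:,:2]
r1=onz("scene",[S(248,395),S(386,422)],.038)[:,:2]
S2=lambda x,y:(280+(x+.5)/3-.5,200+(y+.5)/3-.5)
p0=onz("scene",[S2(578,319),S2(657,337)],.044)[:,:2]
for n,a in(("ptr0",p0),("ptr",p),("g1",g1),("g2",g2),("red",r1)): print(n,((a-p0.mean(0))@ex*1e3).round(1))
T=lambda x,y:(140+(x+.5)/3-.5,120+(y+.5)/3-.5)
# rail outer corners top (-x edge): ends; panel back corners
S3=lambda x,y:(280+(x+.5)/3-.5,180+(y+.5)/3-.5)
a=onz("scene",[S3(195,180),S3(592,270)],.052)[:,:2]
b=onz("scene",[S3(114,430),S3(540,572)],.012)[:,:2]
d=a[1]-a[0];print("rail back edge",a.round(4).tolist(),np.linalg.norm(d),"yaw",np.degrees(-np.arctan2(d[0],d[1])))
o=np.array([.5485,.1769]); print("rail centre lateral vs panel mm",(a.mean(0)-o)@ey*1e3,"back-edge x",(a.mean(0)-o)@ex*1e3)
goal([.5587,.1783,.0262],-4.2)
```

```text
ptr0 [ 0.2 -0.2]
ptr [16.6 16.2]
g1 [10.1  9.7]
g2 [20.  19.8]
red [30.9 29.4]
rail back edge [[0.5447, 0.0654], [0.5614, 0.2873]] 0.2224791304433419 yaw -4.299324268362432
rail centre lateral vs panel mm -0.20692212400682172 back-edge x 4.608285704814249
t 18.5 pos [0.5579 0.1782 0.0262] F [-14.2   0.7   9.6] w 0.0105 jaw yaw -4.25 tilt 0.22
 world d mm [0.8 0.1 0. ]  shift [-0.    0.03 -0.  ]  in goal axes [-0.    0.03 -0.  ]  turn [-0.01  0.01  0.04] joints [  7.8  19.9 109.8  -0.   50.5  12.1]
```

Pressed about 16 mm, centred within 0.3 mm, yaw matching. Holding still for more than 3 s.

```bash
python3 -m inch '{"translation":[[0,0,0],[0,0,0],[0,0,0],[0,0,0],[0,0,0]],"turn":[[0,0,0],[0,0,0],[0,0,0],[0,0,0],[0,0,0]],"grip":[230,230,230,230,230]}'
python3 -m inch '{"translation":[[0,0,0],[0,0,0],[0,0,0],[0,0,0],[0,0,0]],"turn":[[0,0,0],[0,0,0],[0,0,0],[0,0,0],[0,0,0]],"grip":[230,230,230,230,230]}'
python3 -m inch '{"translation":[[0,0,0],[0,0,0],[0,0,0],[0,0,0],[0,0,0]],"turn":[[0,0,0],[0,0,0],[0,0,0],[0,0,0],[0,0,0]],"grip":[230,230,230,230,230]}'
python3 -m inch '{"translation":[[0,0,0],[0,0,0],[0,0,0],[0,0,0],[0,0,0]],"turn":[[0,0,0],[0,0,0],[0,0,0],[0,0,0],[0,0,0]],"grip":[230,230,230,230,230]}'
python3 -m inch '{"translation":[[0,0,0],[0,0,0],[0,0,0],[0,0,0],[0,0,0]],"turn":[[0,0,0],[0,0,0],[0,0,0],[0,0,0],[0,0,0]],"grip":[230,230,230,230,230]}'
python3 -m inch '{"translation":[[0,0,0],[0,0,0],[0,0,0],[0,0,0],[0,0,0]],"turn":[[0,0,0],[0,0,0],[0,0,0],[0,0,0],[0,0,0]],"grip":[230,230,230,230,230]}'
python3 - <<'E'
from h import *
goal([.5587,.1783,.0262],-4.2)
cv2.imwrite("pics/scene9.png",arm.capture("scene")[:,:,::-1])
a=cv2.imread("pics/scene8.png").astype(int);b=cv2.imread("pics/scene9.png").astype(int)
print("mean diff jig region",abs(a-b)[200:400,290:520].mean())
crop("pics/scene9.png",150,150,520,400,2,"pics/c17.png",1.8)
E
```

```text
t: 19.12
position: [0.5579, 0.1782, 0.0262]
tool_rot: [-74.2, 89.8, -168.4]
force: [-13.7, 1.3, 9.5]
grip_width: 0.0105
t: 19.75
position: [0.5579, 0.1782, 0.0262]
tool_rot: [-73.8, 89.8, -168.1]
force: [-14.8, 0.4, 10.1]
grip_width: 0.011
t: 20.38
position: [0.5579, 0.1782, 0.0262]
tool_rot: [-74.0, 89.8, -168.3]
force: [-15.1, 1.1, 10.2]
grip_width: 0.0105
t: 21.0
position: [0.5579, 0.1782, 0.0262]
tool_rot: [-74.3, 89.8, -168.6]
force: [-14.1, 2.1, 9.9]
grip_width: 0.0105
t: 21.62
position: [0.5579, 0.1782, 0.0262]
tool_rot: [-74.2, 89.8, -168.5]
force: [-14.4, 2.1, 9.8]
grip_width: 0.0105
t: 22.25
position: [0.5579, 0.1782, 0.0261]
tool_rot: [-74.1, 89.8, -168.3]
force: [-15.2, 1.8, 9.8]
grip_width: 0.0107
t 22.25 pos [0.5579 0.1782 0.0261] F [-15.2   1.8   9.8] w 0.0107 jaw yaw -4.25 tilt 0.23
 world d mm [0.8 0.1 0.1]  shift [-0.    0.03 -0.  ]  in goal axes [-0.    0.03 -0.  ]  turn [-0.01  0.01  0.04] joints [  7.8  19.9 109.8  -0.   50.5  12.1]
mean diff jig region 0.8290869565217391
```

View pics/c17.png

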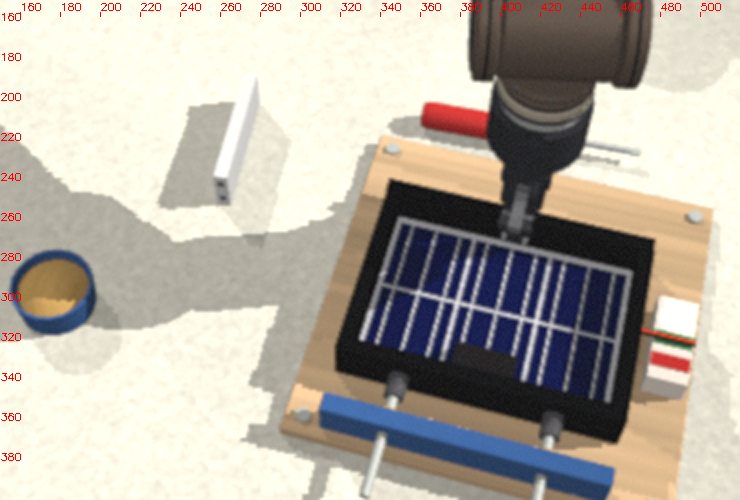

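The final view shows the pointer in the green at (485,318), the rail flush, and the short rail, tin and screwdriver where they started. The pose held steady for 3.85 s, so I'm handing in.

```bash
python3 -c "
from plant import arm
print(arm.close_job()); s=arm.sense(); print(s['t'],s['position'],s['force'])"
```

```text
the job is handed in; nothing more can be done
None
the job is handed in; nothing more can be done
```

The long black rail is standing on the jig's bed, pressed against both side-rail ends, and I handed in at about 22 s of robot time with the arm still gripping at 80 N and pressing.

- **Pointer:** it was pressed back about 16 mm, the middle of the green zone, and never passed that on the way in; red begins at 30 mm.
- **Hold:** the arm held still for over 3.8 s with its position steady to 0.1 mm.
- **Fit:** the rail is centred within about 0.3 mm of the panel. Its angle is -4.3° against the panel's -4.2°, and its ends are flush.
- **Bystanders:** the short rail, tin and screwdriver looked unmoved in the last picture; I compared them by eye only.

**Checks that disagreed:**
- The wrist read about 14–15 N of push, against about 8 N for the spring alone. I put the rest down to the rail's friction on the bed, where it presses down with about 10 N.
- The tool leans about 0.2° under this load.
- The arm hid most of the top view at the end, so the final fit figures come from the scene camera alone. They agree with the arm's own position readings.

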